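Open the blue slip-trough gate half a turn past the slack

ROBOT

A 6-joint arm with a two-finger parallel gripper is mounted at the origin on the work surface. World frame = base frame: x ahead of the robot, y to its left, z up, the work surface at z = 0. Lengths are in m, angles in degrees, forces in N, time in s.
With the tool pointing down it reaches from about 0.325 to 0.75 m from the base axis. Payload 7.6 kg.
Tool frame: the origin (TCP) lies at the very end of the fingers, on their centre line; the grasp point (between the pads) lies 19 mm behind it; z points along the fingers, y is the line along which they close (so a half turn about z gives the same grasp; the last joint's range is limited). The gripper opens to 85 mm and grips with 20 to 120 N. Pads are 22 mm wide; open, the fingers measure 114 mm over their backs; the gripper's body (76 mm by 85 mm) begins 54 mm behind the grasp point. The pads swing forward as they close: fully open they stand 13 mm farther back than shut.
Start: joints at [-73.241, 2.991, 80.254, -0, 96.75, -4.028], TCP at [0.186, -0.491, 0.231] pointing down, gripper open.
Joint ranges: [-166.34, 166.34], [-52.06, 124.39], [6.96, 135.62], [-60.46, 240.46], [14.63, 156.25], [-167.68, 167.68]. Speed limits (degrees/s): [147.25, 147.25, 172.46, 180, 180, 180].

INTERFACE

Orientations are given as [roll, pitch, yaw] about the fixed x, y, z axes, in that order (R = Rz(yaw) Ry(pitch) Rx(roll)).
In Python, from workcell import arm gives the robot as it stands.
- The arm moves only by the tool drive_tool, never from a script. Its argument "deltas" is a list of rows, each an object of numbers: "x", "y", "z": the shift along the tool's x, y, z in units of 50 mm (1.0 is 50 mm); "wx", "wy", "wz": the turn, a rotation vector about the tool's x, y, z in units of 5 degrees (1.0 is 5 degrees); "gripper": the finger opening in mm, from 0 to 85.4. A call has 1 to 5 rows; each row is the pose to reach, as a shift and turn from the pose commanded when the call began, along the tool's axes at that moment; what a row does not reach only later rows make up. A row lasts 1/10 s, in which the tool goes at most 50 mm and 8.59 degrees, less where a joint would pass 70% of its speed; a pose out of reach is approached as far as the arm can. A call with a gripper value outside its range is refused whole. The fingers move at their own pace and stop on an object; "newtons" is the grip in N (left out, the last holds). Time passes only in rows, so rows that repeat a pose let the fingers close. It gives the time, the measured TCP pose, the force, the opening and the grip force at its end, in the units of the state.
- arm.read_state(): the state, without advancing time (a new reading comes with each control period).
- arm.snapshot(name): name is "scene" or "side" or "wrist"; returns the picture (384x512x3 uint8, red, green, blue); there is no depth.
- arm.camera_model(name): a dict with "fov_y" (degrees; the focal length in pixels is half the picture's height over the tangent of half this angle, whatever the lens; pixels are square), "cx", "cy" (the principal point, pixels), "cam_to_world" (4x4, takes a point from camera to world coordinates); the wrist camera has in their place "mount" (4x4, takes a point from camera to tool coordinates, whose origin is the TCP and whose axes are the flange's). Camera axes: x right, y down, z forward; pixel columns grow to the right and rows downward; lengths in m; the calibration is good to about 2 mm. A picture is of the moment at which its call begins: read the wrist's pose just before it. camera_model takes no time and is no camera call.
- arm.close_job(): hands the job in; it is judged then, once.
The state is a dict: "t": time; "joints": joint angles; "qvel": joint speeds; "tau": joint torques, N m; "position": TCP position; "eef_rot": TCP orientation; "ft_force": force on the tool from outside, world axes, zero at the start; "ft_torque": the same for the moment, N m; "width": finger opening in m; "gripper_force": force on a finger pad.
Only numpy, scipy, OpenCV 4.12 (cv2) and the standard library are available. Lean on these libraries where they do the work, as an engineer would, in place of code of your own. Each camera call takes 0.05 s, during which the arm holds its last target. There are 200 camera calls.

TASK

Open the gate of the trough with the blue handwheel by half a turn of its screw, anticlockwise seen from above. The old wheel has a lot of slack, so count the half turn only from where the yellow pointer under the wheel starts to move, which brings the pointer to the tick opposite the red one; then let go of the handle. Leave the gate with the green wheel shut.

Things in the scene. Friction and masses are not known exactly. Their poses are not given: they have to be found in the camera images.
- blue_grip (a point): Centre, half-way up, of the upright black handle on the rim of the blue handwheel: round, 24 mm in diameter, 50 mm tall, 65 mm from the wheel's axis, its middle 32 mm above the point blue_axis; top 223 mm above the table, the tallest thing near the work. It revolves freely on its pin, so it can be held without turning the hand while it is carried round the circle.
- blue_axis (a point): Fixed point on the blue wheel's vertical axis, mid-rim, 166 mm above the table (wheel 142 mm across, rim 12 mm thick). z up; x towards the red tick of the white dial (190 mm across, top 31 mm below). Turn anticlockwise from above: the wheel is slack for 0.6 to 1.4 rad, then drags the screw; that takes about 4 N at the handle. Wheel and screw stay where left.
- blue_screw (a joint): Angle (rad) of the blue gate's screw and its yellow pointer, which reaches 92 mm from the axis just above the dial: 0 = gate shut, pointer on the red tick (the start); grows anticlockwise from above as the gate opens; 3.14 = half a turn, pointer on the large black tick opposite. Does not show the wheel's free turning in its slack. Half a turn lifts the gate 10 mm.
- green_screw (a joint): The same angle for the like trough with the green handwheel, a bystander: 0 with the gate shut, as at the start. The troughs (240 x 154 mm) stand side by side, either one on the left, at least 280 mm between axes.

How it is judged:
By the outcome, as a careful person would: the job done as asked, in the order asked, and still so for the second after the job is handed in, with the robot touching nothing.
It also fails if it takes over 48 s, if anything falls off the work surface, if the arm or the gripper's body presses on something with over 40 N, if the wrist force passes 120 N, or if a joint passes its speed limit or range.

## Working session

There is one attempt and no reset: what is moved stays moved. The work goes in short steps, Python scripts to look and compute and a tool call to move; the robot and the scene stay as the last step left them, time stands still between calls to the robot, and variables do not carry over. Pictures are saved under pics/ and viewed, at most 13 in all, crops included, and the job is handed in when it is done.

Besides the shell and the picture viewer there is one more tool, called after ">>>" in YAML: its name, and indented under it one key for each argument. drive_tool: Moves the arm, as the interface text tells. Its arguments: {"type":"object","properties":{"deltas":{"type":"array"},"newtons":{"type":"number"}},"required":["deltas"]}

```bash
mkdir -p pics; python3 - <<'E'
from workcell import arm
import cv2,numpy as np
ims=[]
for n in ("scene","side"):
    im=arm.snapshot(n); cv2.imwrite(f"pics/{n}0.png",im[:,:,::-1]); m=arm.camera_model(n); print(n,m["fov_y"],m["cx"],m["cy"],np.round(m["cam_to_world"],3).tolist())
s=arm.read_state(); print(s["position"],s["eef_rot"],s["width"],s["t"])
print(np.round(arm.camera_model("wrist")["mount"],3).tolist())
E
```

```text
scene 46.03275692787065 257.79758971786464 193.4288756666998 [[0.465, 0.832, -0.304, 0.801], [0.885, -0.439, 0.152, -0.16], [-0.007, -0.34, -0.94, 1.013], [0.0, 0.0, 0.0, 1.0]]
side 43.603969459488816 261.33813069195696 185.78850914630323 [[1.0, 0.03, 0.001, 0.555], [0.028, -0.948, 0.316, -0.332], [0.01, -0.316, -0.949, 1.039], [0.0, 0.0, 0.0, 1.0]]
[ 0.18625547 -0.49057146  0.23056588] [-1.79920352e+02 -5.41946503e-03  2.07884801e+01] 0.08549607970222725 0.1
[[0.001, -0.949, -0.314, 0.081], [1.0, 0.001, 0.002, -0.0], [-0.001, -0.314, 0.949, -0.142], [0.0, 0.0, 0.0, 1.0]]
```

View pics/scene0.png

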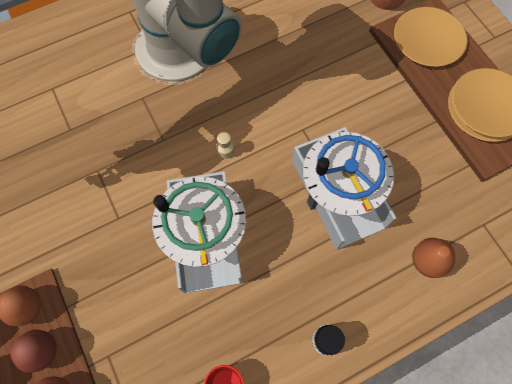

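View pics/side0.png

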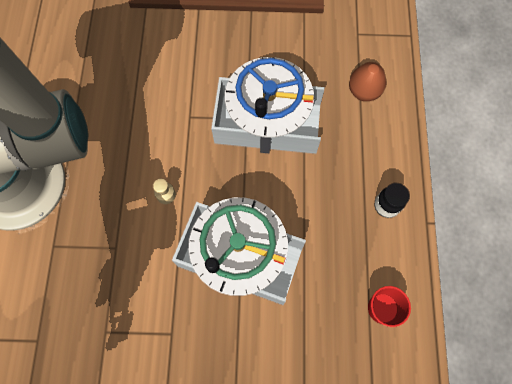

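The scene view shows the blue hub near (351,166) with its handle at (322,164). In the side view they are at (270,88) and (261,107). The blue trough is on the left (+y), and the yellow pointer and red tick point roughly along +x.

```bash
cat > h.py <<'E'
import numpy as np,cv2
from workcell import arm
def ray(m,u,v,T=None):
    f=192/np.tan(np.radians(m["fov_y"]/2)); T=np.array(m["cam_to_world"]) if T is None else T
    return T[:3,3],T[:3,:3]@np.array([(u-m["cx"])/f,(v-m["cy"])/f,1])
def onz(m,u,v,z,T=None):
    o,d=ray(m,u,v,T); return (o+d*(z-o[2])/d[2])
def bluepts(im):
    h=cv2.cvtColor(im,cv2.COLOR_RGB2HSV); return cv2.inRange(h,(105,120,60),(122,255,255))
def yellow(im):
    h=cv2.cvtColor(im,cv2.COLOR_RGB2HSV); return cv2.inRange(h,(20,170,130),(30,255,255))
def red(im):
    h=cv2.cvtColor(im,cv2.COLOR_RGB2HSV); return cv2.inRange(h,(0,170,130),(8,255,255))
E
python3 - <<'E'
from h import *
for n,hub,hd in (("scene",(351,166),(322,163)),("side",(270,88),(261,105))):
    m=arm.camera_model(n); im=cv2.imread(f"pics/{n}0.png")[:,:,::-1].copy()
    b=bluepts(im); c=max(cv2.findContours(b,0,1)[0],key=cv2.contourArea)
    P=np.array([onz(m,*p[0],0.168)[:2] for p in c],np.float32)
    (x,y),r=cv2.minEnclosingCircle(P); print(n,"circle",x,y,r,cv2.boundingRect(c))
    A=onz(m,*hub,.172); print("hub",A)
    k=(im.max(2)<45).astype(np.uint8); k2=np.zeros_like(k); u,v=hd; k2[v-14:v+20,u-14:u+14]=k[v-14:v+20,u-14:u+14]
    N,L,S,C=cv2.connectedComponentsWithStats(k2)
    for i in range(1,N):
        if S[i,4]>20: print("black",S[i],C[i],onz(m,*C[i],.198))
    for nm,M in (("y",yellow(im)),("r",red(im))):
        M[:, :]=M; N,L,S,C=cv2.connectedComponentsWithStats(M)
        for i in range(1,N):
            if 4<S[i,4]<400 and np.hypot(*(C[i]-hub))<70: print(nm,S[i,4],C[i],onz(m,*C[i],.137)-[x,y,0])
E
```

```text
scene circle 0.5630785226821899 0.17156565189361572 0.07040693610906601 (318, 135, 67, 64)
hub [0.56538407 0.16991338 0.172     ]
black [317 158  12  17 157] [322.38216561 165.99363057] [0.54651975 0.11025052 0.198     ]
y 69 [355.53623188 183.14492754] [2.98484444e-02 2.24094452e-05 1.37000000e-01]
y 56 [366.33928571 203.33928571] [ 0.07774843 -0.00391378  0.137     ]
side circle 0.566288948059082 0.17186199128627777 0.07056652754545212 (236, 58, 68, 61)
hub [0.56795274 0.16827767 0.172     ]
black [255  98  12  19 177] [260.73446328 107.05649718] [0.55040006 0.11056596 0.198     ]
y 84 [285.89285714  95.20238095] [0.03617899 0.00050774 0.137     ]
y 39 [307.58974359  97.35897436] [ 0.08210312 -0.00307516  0.137     ]
r 12 [306.83333333 100.66666667] [ 0.08048706 -0.01096489  0.137     ]
```

>>> drive_tool:
  deltas:
    - {"z": -1.0,"gripper": 60}
    - {"z": -1.4}
    - {"x": 0.8,"y": -0.6,"z": -1.4}
    - {"x": 1.6,"y": -1.25,"z": -1.4}
    - {"x": 2.4,"y": -1.85,"z": -1.4}

```text
$.deltas[0]: bad value
```

>>> drive_tool:
  deltas:
    - {"x": 0.78,"y": -0.62}
    - {"x": 1.56,"y": -1.24}
    - {"x": 2.34,"y": -1.86}
    - {"x": 3.12,"y": -2.48}
    - {"x": 3.9,"y": -3.1}

```text
$.deltas[0]: bad value
```

>>> drive_tool:
  deltas:
    - {"x": 0,"y": 0,"z": -1.0,"wx": 0,"wy": 0,"wz": 0,"gripper": 60}
    - {"x": 0,"y": 0,"z": -1.4,"wx": 0,"wy": 0,"wz": 0,"gripper": 60}
    - {"x": 0.8,"y": -0.6,"z": -1.4,"wx": 0,"wy": 0,"wz": 0,"gripper": 60}
    - {"x": 1.6,"y": -1.25,"z": -1.4,"wx": 0,"wy": 0,"wz": 0,"gripper": 60}
    - {"x": 2.4,"y": -1.85,"z": -1.4,"wx": 0,"wy": 0,"wz": 0,"gripper": 60}

```text
t: 0.6
position: [0.2652, -0.3616, 0.3008]
eef_rot: [-180.0, -0.0, 20.7]
ft_force: [0.9, -1.1, 0.4]
width: 0.0599
gripper_force: 0.0
```

>>> drive_tool:
  deltas:
    - {"x": 0.78,"y": -0.62,"z": 0,"wx": 0,"wy": 0,"wz": 0,"gripper": 60}
    - {"x": 1.56,"y": -1.24,"z": 0,"wx": 0,"wy": 0,"wz": 0,"gripper": 60}
    - {"x": 2.34,"y": -1.86,"z": 0,"wx": 0,"wy": 0,"wz": 0,"gripper": 60}
    - {"x": 3.12,"y": -2.48,"z": 0,"wx": 0,"wy": 0,"wz": 0,"gripper": 60}
    - {"x": 3.9,"y": -3.1,"z": 0,"wx": 0,"wy": 0,"wz": 0,"gripper": 60}

```text
t: 1.1
position: [0.3926, -0.147, 0.3011]
eef_rot: [180.0, 0.0, 20.8]
ft_force: [0.8, -1.3, 0.6]
width: 0.0602
gripper_force: 0.0
```

>>> drive_tool:
  deltas:
    - {"x": 0.78,"y": -0.62,"z": 0,"wx": 0,"wy": 0,"wz": 0,"gripper": 60}
    - {"x": 1.56,"y": -1.24,"z": 0,"wx": 0,"wy": 0,"wz": 0,"gripper": 60}
    - {"x": 2.34,"y": -1.86,"z": 0,"wx": 0,"wy": 0,"wz": 0,"gripper": 60}
    - {"x": 3.12,"y": -2.48,"z": 0,"wx": 0,"wy": 0,"wz": 0,"gripper": 60}
    - {"x": 3.9,"y": -3.1,"z": 0,"wx": 0,"wy": 0,"wz": 0,"gripper": 60}

```text
t: 1.6
position: [0.52, 0.0673, 0.3009]
eef_rot: [180.0, 0.0, 20.8]
ft_force: [0.6, -0.7, 0.3]
width: 0.06
gripper_force: 0.0
```

>>> drive_tool:
  deltas:
    - {"x": 0.5,"y": -0.4,"z": 0,"wx": 0,"wy": 0,"wz": 0,"gripper": 60}
    - {"x": 0.8,"y": -0.6,"z": 0,"wx": 0,"wy": 0,"wz": 0,"gripper": 60}
    - {"x": 0.8,"y": -0.6,"z": 0,"wx": 0,"wy": 0,"wz": 0,"gripper": 60}
    - {"x": 0.8,"y": -0.6,"z": 0,"wx": 0,"wy": 0,"wz": 0,"gripper": 60}

```text
t: 2.0
position: [0.546, 0.1072, 0.3007]
eef_rot: [180.0, 0.1, 20.8]
ft_force: [-0.4, -0.6, 0.4]
width: 0.0598
gripper_force: 0.0
```

```bash
python3 - <<'E'
from h import *
s=arm.read_state(); print(s["position"],s["eef_rot"],s["t"],np.round(s["joints"],1))
im=arm.snapshot("wrist"); cv2.imwrite("pics/w1.png",im[:,:,::-1]); m=arm.camera_model("wrist"); print(m["fov_y"],m["cx"],m["cy"])
E
```

```text
[0.54602647 0.10722479 0.30068433] [1.79995999e+02 7.61089751e-02 2.08036535e+01] 2.0 [  7.3   7.9  67.1  -0.  105.   76.5]
71.47297607960992 257.384590667944 188.89126862412772
```

View pics/w1.png

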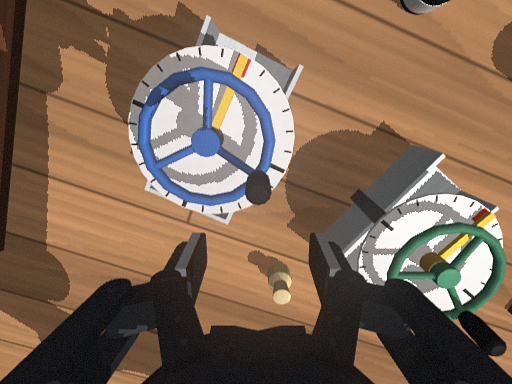

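The wrist view shows the blue hub at (207,141), the handle at (259,187), and the pointer on the red tick near (243,66).

```bash
cat >> h.py <<'E'
from scipy.spatial.transform import Rotation as R
def wT(s):
    T=np.eye(4); T[:3,:3]=R.from_euler('xyz',s["eef_rot"],degrees=True).as_matrix(); T[:3,3]=s["position"]
    return T@np.array(arm.camera_model("wrist")["mount"])
def wheel(im,m,T):
    b=bluepts(im); c=max(cv2.findContours(b,0,1)[0],key=cv2.contourArea)
    P=np.array([onz(m,*p[0],0.168,T)[:2] for p in cv2.convexHull(c)],np.float32)
    return P,cv2.minEnclosingCircle(P)
E
python3 - <<'E'
from h import *
s=arm.read_state(); T=wT(s); m=arm.camera_model("wrist"); im=cv2.imread("pics/w1.png")[:,:,::-1].copy()
P,(c,r)=wheel(im,m,T); print("circle",c,r,"hub",onz(m,207,141,.172,T))
k=(im.max(2)<70).astype(np.uint8); k[:150]=0;k[220:]=0;k[:,:235]=0;k[:,285:]=0
N,L,S,C=cv2.connectedComponentsWithStats(k)
for i in range(1,N):
    if S[i,4]>100: print(S[i],C[i],onz(m,*C[i],.198,T))
for nm,M in (("y",yellow(im)),("r",red(im))):
    N,L,S,C=cv2.connectedComponentsWithStats(M)
    for i in range(1,N):
        if 4<S[i,4] and C[i][0]<290: p=onz(m,*C[i],.137,T)[:2]-c; print(nm,S[i,4],C[i],p,np.degrees(np.arctan2(p[1],p[0])))
E
```

```text
circle (0.5653404593467712, 0.17066055536270142) 0.07012100517749786 hub [0.56725011 0.1692566  0.172     ]
[245 171  26  34 630] [257.25079365 187.08412698] [0.54738276 0.10741993 0.198     ]
y 11 [242.54545455  56.72727273] [ 0.09116705 -0.00551238] -3.4601551606453897
r 32 [245.59375  67.125  ] [ 0.08300887 -0.01185281] -8.126316692327897
```

>>> drive_tool:
  deltas:
    - {"x": 0.05,"y": -0.02,"z": 0.8,"wx": 0,"wy": 0,"wz": 0,"gripper": 60}
    - {"x": 0.05,"y": -0.02,"z": 1.5,"wx": 0,"wy": 0,"wz": 0,"gripper": 60}
    - {"x": 0.05,"y": -0.02,"z": 2.0,"wx": 0,"wy": 0,"wz": 0,"gripper": 60}
    - {"x": 0.05,"y": -0.02,"z": 2.28,"wx": 0,"wy": 0,"wz": 0,"gripper": 60}
    - {"x": 0.05,"y": -0.02,"z": 2.28,"wx": 0,"wy": 0,"wz": 0,"gripper": 40}

```text
t: 2.55
position: [0.5473, 0.1084, 0.1857]
eef_rot: [-180.0, 0.2, 20.7]
ft_force: [-0.7, 0.2, 0.1]
width: 0.0466
gripper_force: 0.0
```

>>> drive_tool:
  deltas:
    - {"x": 0,"y": 0,"z": 0,"wx": 0,"wy": 0,"wz": 0,"gripper": 15}
    - {"x": 0,"y": 0,"z": 0,"wx": 0,"wy": 0,"wz": 0,"gripper": 15}
    - {"x": 0,"y": 0,"z": 0,"wx": 0,"wy": 0,"wz": 0,"gripper": 15}
    - {"x": 0,"y": 0,"z": 0,"wx": 0,"wy": 0,"wz": 0,"gripper": 15}
    - {"x": 0,"y": 0,"z": 0,"wx": 0,"wy": 0,"wz": 0,"gripper": 15}
  newtons: 40

```text
t: 3.05
position: [0.5491, 0.1087, 0.1895]
eef_rot: [179.9, -0.2, 20.8]
ft_force: [-1.1, -4.4, 6.6]
width: 0.0229
gripper_force: 39.8
```

```bash
python3 - <<'E'
from h import *
s=arm.read_state(); print(s["position"],s["eef_rot"],s["t"],s["ft_force"],s["width"])
im=arm.snapshot("wrist"); cv2.imwrite("pics/w2.png",im[:,:,::-1])
T=wT(s); m=arm.camera_model("wrist"); print(wheel(im,m,T)[1])
# circle moves: axis, angles
c=np.array([.5655,.1705]); p=np.array(s["position"][:2]); d=p-c; r=np.hypot(*d); a=np.arctan2(d[1],d[0]); print(r,np.degrees(a))
E
```

```text
[0.54905175 0.10868725 0.18954002] [179.88633041  -0.18288582  20.75100558] 3.05 [-1.08479269 -4.41270682  6.60741546] 0.022884594612952752
((0.5652891397476196, 0.17123442888259888), 0.07028476893901825)
0.06396374592482248 -104.90099927649521
```

View pics/w2.png

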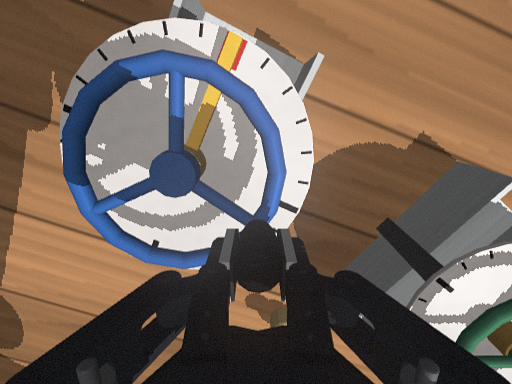

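```bash
cat >> h.py <<'E'
def chunk(a,step,n=5):
    f=lambda t:1.3*np.array([np.cos(np.radians(t-20.8)),-np.sin(np.radians(t-20.8))])
    print(a,"->",a+n*step,[np.round(f(a+step*(i+1))-f(a),2).tolist() for i in range(n)])
E
python3 - <<'E'
from h import *
for i in range(5): chunk(-105.7+40*i,8)
E
```

```text
-105.7 -> -65.7 [[0.15, 0.1], [0.32, 0.17], [0.49, 0.22], [0.67, 0.25], [0.85, 0.25]]
-65.7 -> -25.700000000000003 [[0.18, -0.02], [0.35, -0.07], [0.52, -0.14], [0.68, -0.24], [0.82, -0.35]]
-25.700000000000003 -> 14.299999999999997 [[0.12, -0.13], [0.23, -0.28], [0.31, -0.45], [0.36, -0.62], [0.4, -0.8]]
14.299999999999997 -> 54.3 [[0.01, -0.18], [-0.01, -0.36], [-0.05, -0.54], [-0.12, -0.71], [-0.21, -0.86]]
54.3 -> 94.3 [[-0.11, -0.14], [-0.24, -0.27], [-0.39, -0.38], [-0.54, -0.47], [-0.71, -0.53]]
```

>>> drive_tool:
  deltas:
    - {"x": 0.15,"y": 0.1,"z": -0.08,"wx": 0,"wy": 0,"wz": 0,"gripper": 15}
    - {"x": 0.32,"y": 0.17,"z": -0.08,"wx": 0,"wy": 0,"wz": 0,"gripper": 15}
    - {"x": 0.49,"y": 0.22,"z": -0.08,"wx": 0,"wy": 0,"wz": 0,"gripper": 15}
    - {"x": 0.67,"y": 0.25,"z": -0.08,"wx": 0,"wy": 0,"wz": 0,"gripper": 15}
    - {"x": 0.85,"y": 0.25,"z": -0.08,"wx": 0,"wy": 0,"wz": 0,"gripper": 15}

```text
t: 3.6
position: [0.5929, 0.1123, 0.1899]
eef_rot: [180.0, 0.1, 20.8]
ft_force: [0.5, -2.4, -11.1]
width: 0.0227
gripper_force: 40.9
```

```bash
cat >> h.py <<'E'
def look(name):
    s=arm.read_state(); im=arm.snapshot("wrist"); cv2.imwrite(f"pics/{name}.png",im[:,:,::-1]); m=arm.camera_model("wrist"); T=wT(s)
    c=np.array([.5655,.171]); d=np.array(s["position"][:2])-c
    print("t",s["t"],"r",np.hypot(*d),"handle",np.degrees(np.arctan2(d[1],d[0])),"z",s["position"][2],"F",np.round(s["ft_force"],1),"wheel",wheel(im,m,T)[1])
    for nm,M in (("y",yellow(im)),("r",red(im))):
        v,u=np.nonzero(M); Q=np.array([onz(m,a,b,.138,T)[:2]-c for a,b in zip(u,v)]).reshape(-1,2); r=np.hypot(*Q.T); a=np.degrees(np.arctan2(Q[:,1],Q[:,0]))
        k=(r>.076)&(r<.093)
        if k.any(): print(nm,k.sum(),"tip med",np.median(a[k]),a[k].min(),a[k].max())
E
python3 -c "from h import *; look('w3')"
```

```text
t 3.6 r 0.06476027440789511 handle -64.9428679673023 z 0.18989947429216292 F [  0.5  -2.4 -11.1] wheel ((0.5658026337623596, 0.18642807006835938), 0.06843410432338715)
r 31 tip med -8.171350942300055 -8.818859604559936 -6.291322041358731
```

>>> drive_tool:
  deltas:
    - {"x": 0.18,"y": -0.02,"z": 0.05,"wx": 0,"wy": 0,"wz": 0,"gripper": 15}
    - {"x": 0.35,"y": -0.07,"z": 0.05,"wx": 0,"wy": 0,"wz": 0,"gripper": 15}
    - {"x": 0.52,"y": -0.14,"z": 0.05,"wx": 0,"wy": 0,"wz": 0,"gripper": 15}
    - {"x": 0.68,"y": -0.24,"z": 0.05,"wx": 0,"wy": 0,"wz": 0,"gripper": 15}
    - {"x": 0.82,"y": -0.35,"z": 0.05,"wx": 0,"wy": 0,"wz": 0,"gripper": 15}

```text
t: 4.15
position: [0.625, 0.1441, 0.1897]
eef_rot: [180.0, -0.0, 20.8]
ft_force: [-4.2, -3.9, -1.0]
width: 0.0228
gripper_force: 41.9
```

```bash
python3 -c "from h import *; look('w4')"
```

```text
t 4.15 r 0.06533084642563042 handle -24.319995039269752 z 0.18965708301099948 F [-4.2 -3.9 -1. ] wheel ((0.5715921521186829, 0.21718552708625793), 0.050204694271087646)
y 2 tip med 25.23687021557496 25.150242087079604 25.32349834407032
r 81 tip med -2.4002334190148455 -8.801012575966379 -0.06398418327658367
```

View pics/w4.png

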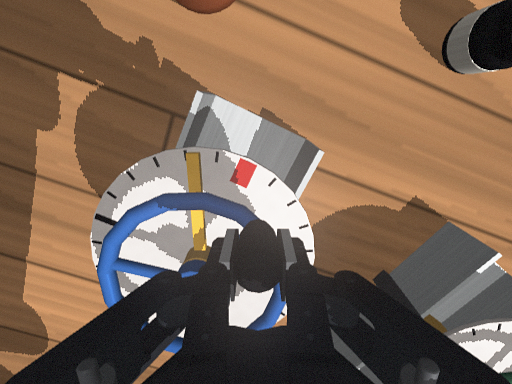

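The pointer has moved to around (193,165) and the whole red tick shows at (245,173). The screw is being driven.

```bash
cat >> h.py <<'E'
def yellow(im):
    h=cv2.cvtColor(im,cv2.COLOR_RGB2HSV); return cv2.inRange(h,(17,170,90),(32,255,255))
E
python3 - <<'E'
from h import *
s=arm.read_state(); im=cv2.imread("pics/w4.png")[:,:,::-1].copy(); m=arm.camera_model("wrist"); T=wT(s); c=np.array([.5655,.171])
for nm,M in (("y",yellow(im)),("r",red(im))):
    v,u=np.nonzero(M); Q=np.array([onz(m,a,b,.138,T)[:2]-c for a,b in zip(u,v)]); r=np.hypot(*Q.T); a=np.degrees(np.arctan2(Q[:,1],Q[:,0]))
    for lo in (.045,.06,.07,.08):
        k=(r>lo)&(r<lo+.012); 
        if k.any():print(nm,lo,k.sum(),np.median(a[k]),a[k].min(),a[k].max())
for i in range(3): chunk(-25.7+40*i,8)
E
```

```text
y 0.045 2 29.735239756921374 29.612013074050513 29.85846643979223
y 0.06 1 26.756995012913794 26.756995012913794 26.756995012913794
y 0.07 4 26.42313936055686 26.07304708866001 26.756995012913794
y 0.08 2 25.9812705398164 25.889493990972785 26.07304708866001
r 0.07 24 -5.457291327191476 -7.752647138492804 -0.5786040824135829
r 0.08 54 -1.2869769308798091 -7.377812363296443 0.8447013270560387
-25.7 -> 14.3 [[0.12, -0.13], [0.23, -0.28], [0.31, -0.45], [0.36, -0.62], [0.4, -0.8]]
14.3 -> 54.3 [[0.01, -0.18], [-0.01, -0.36], [-0.05, -0.54], [-0.12, -0.71], [-0.21, -0.86]]
54.3 -> 94.3 [[-0.11, -0.14], [-0.24, -0.27], [-0.39, -0.38], [-0.54, -0.47], [-0.71, -0.53]]
```

>>> drive_tool:
  deltas:
    - {"x": 0.12,"y": -0.13,"z": 0,"wx": 0,"wy": 0,"wz": 0,"gripper": 15}
    - {"x": 0.23,"y": -0.28,"z": 0,"wx": 0,"wy": 0,"wz": 0,"gripper": 15}
    - {"x": 0.31,"y": -0.45,"z": 0,"wx": 0,"wy": 0,"wz": 0,"gripper": 15}
    - {"x": 0.36,"y": -0.62,"z": 0,"wx": 0,"wy": 0,"wz": 0,"gripper": 15}
    - {"x": 0.4,"y": -0.8,"z": 0,"wx": 0,"wy": 0,"wz": 0,"gripper": 15}

```text
t: 4.7
position: [0.6289, 0.1885, 0.1896]
eef_rot: [180.0, -0.0, 20.8]
ft_force: [-5.9, -6.0, 2.1]
width: 0.0228
gripper_force: 42.3
```

>>> drive_tool:
  deltas:
    - {"x": 0.01,"y": -0.18,"z": 0,"wx": 0,"wy": 0,"wz": 0,"gripper": 15}
    - {"x": -0.01,"y": -0.36,"z": 0,"wx": 0,"wy": 0,"wz": 0,"gripper": 15}
    - {"x": -0.05,"y": -0.54,"z": 0,"wx": 0,"wy": 0,"wz": 0,"gripper": 15}
    - {"x": -0.12,"y": -0.71,"z": 0,"wx": 0,"wy": 0,"wz": 0,"gripper": 15}
    - {"x": -0.21,"y": -0.86,"z": 0,"wx": 0,"wy": 0,"wz": 0,"gripper": 15}

```text
t: 5.2
position: [0.604, 0.2243, 0.1896]
eef_rot: [179.9, -0.1, 20.7]
ft_force: [0.4, -8.7, 0.8]
width: 0.0228
gripper_force: 42.2
```

>>> drive_tool:
  deltas:
    - {"x": -0.11,"y": -0.14,"z": 0,"wx": 0,"wy": 0,"wz": 0,"gripper": 15}
    - {"x": -0.24,"y": -0.27,"z": 0,"wx": 0,"wy": 0,"wz": 0,"gripper": 15}
    - {"x": -0.39,"y": -0.38,"z": 0,"wx": 0,"wy": 0,"wz": 0,"gripper": 15}
    - {"x": -0.54,"y": -0.47,"z": 0,"wx": 0,"wy": 0,"wz": 0,"gripper": 15}
    - {"x": -0.71,"y": -0.53,"z": 0,"wx": 0,"wy": 0,"wz": 0,"gripper": 15}

```text
t: 5.7
position: [0.5621, 0.2364, 0.1896]
eef_rot: [179.9, -0.2, 20.7]
ft_force: [4.7, -6.8, -0.7]
width: 0.0229
gripper_force: 42.0
```

```bash
python3 - <<'E'
from h import *
look('w5')
a=arm.snapshot("scene");b=arm.snapshot("side")
cv2.imwrite("pics/pair5.png",np.hstack([cv2.resize(x,None,fx=3,fy=3,interpolation=2) for x in (a[110:230,290:420],b[40:160,210:340])])[:,:,::-1])
E
```

```text
t 5.7 r 0.06552071691409579 handle 92.978639092602 z 0.18964882366336075 F [ 4.7 -6.8 -0.7] wheel ((0.5672467350959778, 0.1685454547405243), 0.06907600909471512)
y 6 tip med 141.694492961121 139.92990153000787 144.00774776489962
r 419 tip med -3.2656195679387157 -8.077673045271341 1.7739559336198332
```

View pics/pair5.png

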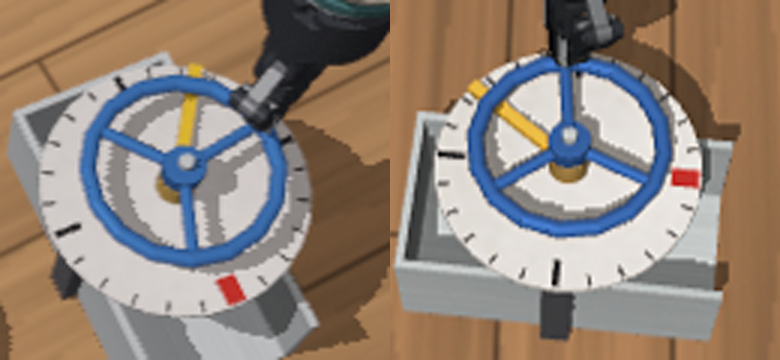

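View pics/w5.png

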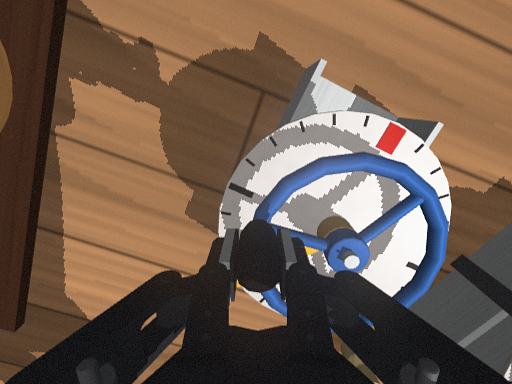

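The scene crop has the pointer tip at (196,68) and the opposite tick at (119,81). The side crop has the tip at (476,88), the tick at (451,155) and the red tick at (685,178). So roughly 35° remain.

```bash
python3 - <<'E'
from h import *
c=np.array([.5655,.171]); an=lambda p:np.degrees(np.arctan2(p[1]-c[1],p[0]-c[0]))
for n,o,d in (("scene",(290,110),dict(ptr=(196,68),opp=(119,81),red=(231,291),side=(68,230))),("side",(80,40),dict(ptr=(476,88),opp=(451,155),red=(685,178),bot=(557,272)))):
    m=arm.camera_model(n)
    for k,(u,v) in d.items():
        p=onz(m,u/3+o[0],v/3+o[1],.138 if k=="ptr" else .135); print(n,k,an(p),np.hypot(*(p[:2]-c)))
chunk(94.3,5,4); chunk(94.3,4.5,5); chunk(114.3,4,4)
E
```

```text
scene ptr 139.40948301699686 0.09487557819269964
scene opp 174.54326831394633 0.090511121141349
scene red -3.921041567493199 0.08245711000868332
scene side -95.5222609502038 0.08171536117525242
side ptr 137.48978141716194 0.08882097245325367
side opp 175.09005646323075 0.08130513548776643
side red -3.8808496388113394 0.08485498249486792
side bot -92.63332387111345 0.08139565822603652
94.3 -> 114.3 [[-0.11, -0.03], [-0.22, -0.05], [-0.34, -0.05], [-0.45, -0.05]]
94.3 -> 116.8 [[-0.1, -0.03], [-0.2, -0.04], [-0.3, -0.05], [-0.4, -0.05], [-0.51, -0.05]]
114.3 -> 130.3 [[-0.09, 0.01], [-0.18, 0.02], [-0.27, 0.04], [-0.35, 0.07]]
```

>>> drive_tool:
  deltas:
    - {"x": -0.1,"y": -0.03,"z": 0,"wx": 0,"wy": 0,"wz": 0,"gripper": 15}
    - {"x": -0.2,"y": -0.04,"z": 0,"wx": 0,"wy": 0,"wz": 0,"gripper": 15}
    - {"x": -0.3,"y": -0.05,"z": 0,"wx": 0,"wy": 0,"wz": 0,"gripper": 15}
    - {"x": -0.4,"y": -0.05,"z": 0,"wx": 0,"wy": 0,"wz": 0,"gripper": 15}
    - {"x": -0.51,"y": -0.05,"z": 0,"wx": 0,"wy": 0,"wz": 0,"gripper": 15}

```text
t: 6.35
position: [0.5378, 0.2301, 0.1897]
eef_rot: [179.9, -0.3, 20.8]
ft_force: [6.8, -5.6, -1.1]
width: 0.0229
gripper_force: 41.9
```

```bash
cat >> h.py <<'E'
def pair(name):
    c=np.array([.5655,.171]); out=[]
    s=arm.read_state(); d=np.array(s["position"][:2])-c; print("handle",np.degrees(np.arctan2(d[1],d[0])))
    for n,(u0,v0) in (("scene",(290,110)),("side",(210,40))):
        im=arm.snapshot(n); m=arm.camera_model(n)
        out.append(cv2.resize(im[v0:v0+120,u0:u0+130],None,fx=3,fy=3,interpolation=2))
        v,u=np.nonzero(yellow(im)); Q=np.array([onz(m,a,b,.138)[:2]-c for a,b in zip(u,v)]); r=np.hypot(*Q.T); a=np.degrees(np.arctan2(Q[:,1],Q[:,0]))
        for lo,hi in ((.03,.056),(.076,.094)):
            k=(r>lo)&(r<hi); print(n,lo,k.sum(),np.degrees(np.arctan2(*Q[k].mean(0)[::-1])) if k.any() else None)
    cv2.imwrite(f"pics/{name}.png",np.hstack(out)[:,:,::-1])
E
python3 -c "
from h import *
pair('p6'); chunk(116.8,4,2); chunk(116.8,3,5)"
```

```text
handle 115.11824340342386
scene 0.03 38 159.47330680137912
scene 0.076 11 160.4788945179413
side 0.03 49 157.29207792351733
side 0.076 28 159.4357468710996
116.8 -> 124.8 [[-0.09, 0.01], [-0.18, 0.03]]
116.8 -> 131.8 [[-0.07, 0.01], [-0.13, 0.02], [-0.2, 0.04], [-0.27, 0.06], [-0.33, 0.08]]
```

View pics/p6.png

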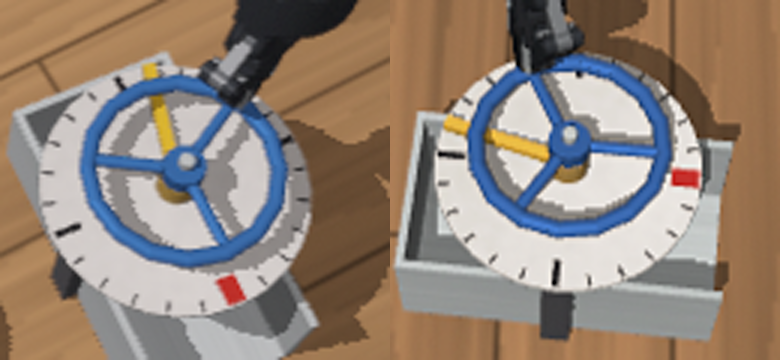

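The pointer is at about 160° and the opposite tick at about 175.5°. I'll move 12° and look again.

>>> drive_tool:
  deltas:
    - {"x": -0.07,"y": 0.01,"z": 0,"wx": 0,"wy": 0,"wz": 0,"gripper": 15}
    - {"x": -0.13,"y": 0.02,"z": 0,"wx": 0,"wy": 0,"wz": 0,"gripper": 15}
    - {"x": -0.2,"y": 0.04,"z": 0,"wx": 0,"wy": 0,"wz": 0,"gripper": 15}
    - {"x": -0.27,"y": 0.06,"z": 0,"wx": 0,"wy": 0,"wz": 0,"gripper": 15}
    - {"x": -0.27,"y": 0.06,"z": 0,"wx": 0,"wy": 0,"wz": 0,"gripper": 15}

```text
t: 6.95
position: [0.526, 0.2228, 0.1896]
eef_rot: [180.0, -0.2, 20.8]
ft_force: [5.2, -3.3, -0.4]
width: 0.0227
gripper_force: 41.9
```

```bash
python3 -c "
from h import *
pair('p7'); chunk(128.8,1,5)"
```

```text
handle 127.38190233844621
scene 0.03 48 170.71776102821948
scene 0.076 15 172.99240605538154
side 0.03 49 168.71243732429377
side 0.076 36 171.80408947175903
128.8 -> 133.8 [[-0.02, 0.01], [-0.04, 0.01], [-0.06, 0.02], [-0.09, 0.03], [-0.11, 0.04]]
```

View pics/p7.png

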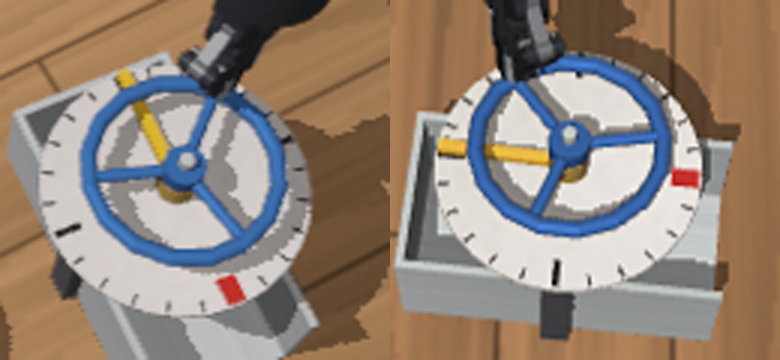

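The pointer now covers the edge of the opposite tick, at (127,78) in the scene crop. About 3.5° remain.

>>> drive_tool:
  deltas:
    - {"x": -0.04,"y": 0.01,"z": 0,"wx": 0,"wy": 0,"wz": 0,"gripper": 15}
    - {"x": -0.075,"y": 0.025,"z": 0,"wx": 0,"wy": 0,"wz": 0,"gripper": 15}
    - {"x": -0.075,"y": 0.025,"z": 0,"wx": 0,"wy": 0,"wz": 0,"gripper": 15}

```text
t: 7.35
position: [0.5232, 0.2204, 0.1897]
eef_rot: [180.0, -0.3, 20.8]
ft_force: [6.6, -2.7, -2.5]
width: 0.0221
gripper_force: 41.8
```

```bash
python3 -c "
from h import *
pair('p8')"
```

```text
handle 130.5972108396181
scene 0.03 44 173.52921238993036
scene 0.076 15 175.1363160441457
side 0.03 49 172.14040779884516
side 0.076 30 174.342754790396
```

View pics/p8.png

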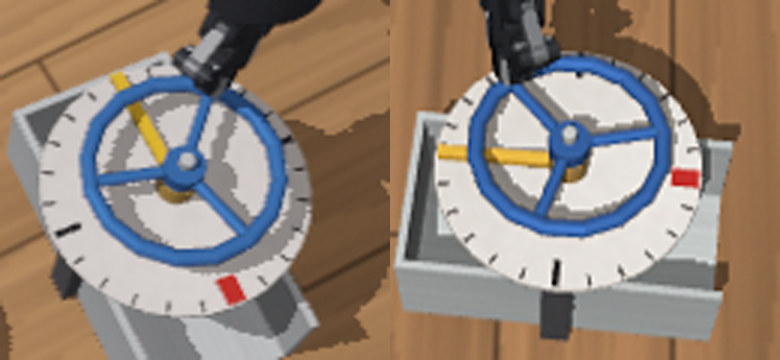

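The pointer covers the opposite tick in both views, at (119,80) and (450,153). I'll let go, rise and back off.

>>> drive_tool:
  deltas:
    - {"x": 0,"y": 0,"z": 0,"wx": 0,"wy": 0,"wz": 0,"gripper": 60}
    - {"x": 0,"y": 0,"z": 0,"wx": 0,"wy": 0,"wz": 0,"gripper": 60}
    - {"x": 0,"y": 0,"z": 0,"wx": 0,"wy": 0,"wz": 0,"gripper": 60}
    - {"x": 0,"y": 0,"z": 0,"wx": 0,"wy": 0,"wz": 0,"gripper": 60}

```text
t: 7.85
position: [0.5219, 0.2203, 0.1889]
eef_rot: [-180.0, -0.0, 20.8]
ft_force: [-0.6, -0.4, -0.7]
width: 0.0595
gripper_force: 0.0
```

>>> drive_tool:
  deltas:
    - {"x": 0,"y": 0,"z": -0.4,"wx": 0,"wy": 0,"wz": 0,"gripper": 60}
    - {"x": 0,"y": 0,"z": -1.0,"wx": 0,"wy": 0,"wz": 0,"gripper": 60}
    - {"x": 0,"y": 0,"z": -1.8,"wx": 0,"wy": 0,"wz": 0,"gripper": 60}
    - {"x": 0,"y": 0,"z": -2.4,"wx": 0,"wy": 0,"wz": 0,"gripper": 60}
    - {"x": 0,"y": 0,"z": -2.4,"wx": 0,"wy": 0,"wz": 0,"gripper": 60}

```text
t: 8.35
position: [0.5229, 0.2204, 0.3146]
eef_rot: [180.0, -0.5, 20.8]
ft_force: [0.5, 0.1, 0.1]
width: 0.0597
gripper_force: 0.0
```

```bash
python3 -c "
from h import *
pair('p9')"
```

```text
handle 130.7283308142129
scene 0.03 44 173.52921238993036
scene 0.076 15 175.1363160441457
side 0.03 48 172.00274864606598
side 0.076 30 174.342754790396
```

View pics/p9.png

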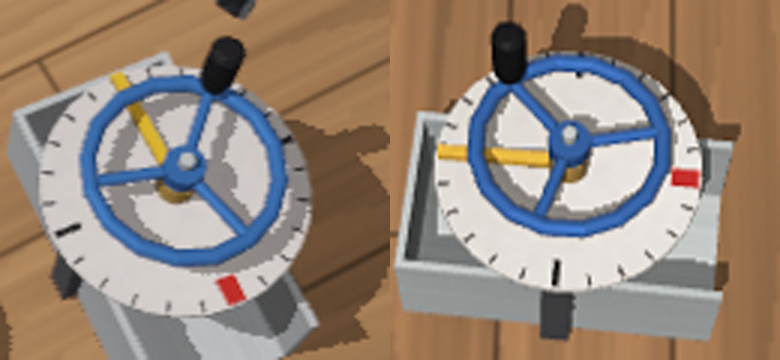

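The handle is free, and the pointer stayed on the opposite tick at (119,80) and (450,153).

```bash
python3 -c "
from workcell import arm
print(arm.close_job())"
```

```text
the job is handed in; nothing more can be done
None
```

The blue gate is open by half a turn of its screw, with the yellow pointer on the tick opposite the red one to within about 1° by camera; the handle is released, the green wheel was not touched, and the job is handed in at about 8.5 s.

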